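# Pin the flange joint

## Task

Take the long locating pin with the round knob out of the wooden rack and put it, shank down, through both eyes of the steel flange joint until its collar rests on the upper plate; guide the shank into the eye while you hold it rather than dropping it in, then let go. Leave the short pin with the T-handle hanging in the rack.

Things in the scene. Friction and masses are not known exactly. Their poses are not given: they have to be found in the camera images.
- long_pin_knob (a point): Loose steel locating pin, the long one (220 g nominal), hanging upright by its collar in one of the two holes of the plywood rack. This point is on the pin's axis, in the middle of its round ribbed knob (diameter 30 mm, from 28 mm below this point to 24 mm above it), where it is to be gripped. Below the knob are the collar (diameter 62 mm, 6 mm thick, its underside 34 mm below this point) and the shank (diameter 14 mm, 70 mm long, tapered end). z runs up along the pin.
- long_pin: The same long pin; the origin is the middle of its lower shank end, 104 mm below the knob point; z runs up along the pin. The rack it hangs in is fixed to the table: an open-fronted plywood stand 70 x 220 mm, top 90 mm above the table, with two holes 25 mm in diameter and 130 mm apart along its length; the pins' collars lie on its top.
- eye (a point): Centre of the upper eye of the flange joint, level with the top of the upper plate (85 mm above the table). The joint is fixed to the table: a dark base plate 130 x 120 mm with a back web and two level metal plates 95 x 90 x 8 mm one above the other. Each has a through hole 35 mm in diameter, exactly one under the other; the lower plate's top is 37 mm below this point, the base plate's top 77 mm below it. Nothing stands higher than the upper plate.
- short_pin_grip (a point): Loose short steel pin with the same shank diameter and collar but a shank only 28 mm long, hanging in the other hole of the rack; this point is the middle of its T-handle (bar 74 mm long, 14 mm thick), 32 mm above its collar's underside, so its top is 129 mm above the table. It stays there: carry the long pin clear of it.
Things that resemble listed ones, but are neither listed nor needed, are in the scene too. Leave any green look-alike of the long_pin alone.

How it is judged (in metres and radians):
On the way:
1. the shank end of the long pin is inside the upper eye, at least 5 mm below the top of the upper plate, while the fingers hold the pin (horizontal distance between long_pin and eye below 0.015 m and z of long_pin in the frame of eye below -0.005 m and contact force between the fingers and long_pin above 1 N), for 0.1 s.
At the end, for the whole second after the job is handed in: The long pin stands in both eyes of the flange joint: its shank end within 15 mm of the eye's axis and at least 64 mm below the top of the upper plate (70 mm when the collar lies flat on it), upright within 10 degrees; the short pin's handle is within 30 mm of where it started (horizontal distance between long_pin and eye below 0.015 m and z of long_pin in the frame of eye below -0.064 m and angle between long_pin's own z axis and vertical below 0.17 rad and distance of short_pin_grip from where it was at the start of the episode below 0.03 m); the robot touches nothing.
It fails at once if the short pin is moved more than 30 mm from its place in the rack (distance of short_pin_grip from where it was at the start of the episode above 0.03 m).
It also fails if it takes over 38 s, if anything falls off the work surface, if the arm or the gripper's body presses on something with over 40 N, if the wrist force passes 120 N, or if a joint passes its speed limit or range.

## Robot

A 6-joint arm with a two-finger parallel gripper is mounted at the origin on a cart in front of the work surface, level with it; the furniture and walls round the work are solid. World frame = base frame: x ahead of the robot, y to its left, z up, the work surface at z = 0. Lengths are in m, angles in degrees, forces in N, time in s.
With the tool pointing down it reaches from about 0.35 to 0.925 m from the base axis. Payload 6.4 kg.
Tool frame: the origin (TCP) lies midway between the tips of the shut fingers; the grasp point (between the pads) lies 19 mm behind it (bot.grip_point_offset is the distance from the TCP to the grasp point, in m); x points along the fingers, y is the direction in which the jaws open and shut, and the axes are right-handed (so a half turn about x gives the same grasp; the last joint's range is limited). The gripper opens to 85 mm and grips with 20 to 120 N. Pads are 22 mm wide; open, the fingers measure 114 mm over their backs; the gripper's body (76 mm by 85 mm) begins 54 mm behind the grasp point. The pads swing forward as they close: fully open they stand 13 mm farther back than shut.
Start: joints at [-74.146, 14.043, 89.255, -0, 76.702, -9.975], TCP at [0.283, -0.585, 0.231] pointing down, gripper open.
Joint ranges: [-179.41, 179.41], [-58.25, 129.5], [7.25, 145.43], [-54.29, 234.29], [11.92, 165.04], [-157.13, 157.13]. Speed limits (degrees/s): [147.25, 147.25, 180, 180, 180, 180].

## Interface

Orientations are given as a 3x3 rotation matrix whose columns are the frame's x, y, z axes.
In Python, from station import bot gives the robot as it stands.
- The arm moves only by the shell command python3 -m creep 'ROWS'. ROWS is JSON, a list of rows, each a list of 7 numbers: the shift along the tool's x, y, z in cm, then the turn, a rotation vector about the tool's x, y, z in rad, then the opening, from -1 (shut) to 1 (fully open). In form: [[x, y, z, ax, ay, az, hand], ...]. A call has 1 to 10 rows; each row shifts and turns the pose as measured when the row begins, along the tool's axes as they then stand; what a row does not reach is not made up. A row lasts 1/12 s, in which the tool goes at most 41.7 mm and 7.16 degrees, less where a joint would pass 70% of its speed; a pose out of reach is approached as far as the arm can. A call with a gripper value outside its range is refused whole. The fingers move at their own pace and stop on an object; the grip force is fixed at half the most. Time passes only in rows, so rows that do not move let the fingers close. It gives the time, the measured TCP pose, the force and the opening at its end, in the units of the state.
- bot.get_obs(): the state, without advancing time (a new reading comes with each control period).
- bot.get_image(name): name is "scene" or "top" or "wrist"; returns a dict with "img" (480x640x3 uint8, red, green, blue), "intrinsics" (3x3 intrinsics, pixels), "rvec" (rotation vector, rad) and "tvec" (3), from world to camera coordinates, as OpenCV has them; the wrist camera has in their place "mount" (4x4, takes a point from camera to tool coordinates, whose origin is the TCP and whose axes are the tool frame's). Camera axes: x right, y down, z forward; pixel columns grow to the right and rows downward; lengths in m; the calibration is good to about 2 mm. A picture is of the moment at which its call begins: read the wrist's pose just before it. There is no depth.
- bot.job_done(): hands the job in, once; it reports no verdict.
The state is a dict: "t": time; "qpos": joint angles; "qvel": joint speeds; "tau": joint torques, N m; "position": TCP position; "eef_rot": TCP orientation; "force": force on the tool from outside, world axes, zero at the start; "torque": the same for the moment, N m; "opening": opening from 0.0 (shut) to 1.0 (fully open).
Only numpy, scipy, OpenCV 4.12 (cv2) and the standard library are available. Lean on these libraries where they do the work, as an engineer would, in place of code of your own. Each camera call takes 0.05 s, during which the arm holds its last target.

## Working session

There is one attempt and no reset: what is moved stays moved. The work goes in short steps, Python scripts to look and compute and a shell command to move; the robot and the scene stay as the last step left them, time stands still between calls to the robot, and variables do not carry over. Pictures are saved under pics/ and viewed, and the job is handed in when it is done.

```bash
mkdir -p pics; ls; python3 - <<'E'
from station import bot
import cv2
o=bot.get_obs();print(o['t'],o['position'],o['eef_rot'],o['opening'])
for n in('scene','top','wrist'):
    d=bot.get_image(n);cv2.imwrite(f'pics/{n}0.png',d['img'][:,:,::-1]);print(n,d['intrinsics'],d.get('rvec'),d.get('tvec'),d.get('mount'))
E
```

```text
pics
0.0 [ 0.28305039 -0.58452123  0.23019482] [[-5.40259533e-04  4.35714039e-01 -9.00084987e-01]
 [ 1.84575401e-03 -9.00083151e-01 -4.35714258e-01]
 [-9.99998151e-01 -1.89673426e-03 -3.17942434e-04]] 1.0018471417212322
scene [[588.11681254   0.         318.46171389]
 [  0.         588.11681254 243.22619783]
 [  0.           0.           1.        ]] [ 1.95561671 -0.98162847  0.51656602] [-0.32756754  0.26183448  1.20514466] None
top [[505.84796324   0.         321.69206424]
 [  0.         505.84796324 238.25989936]
 [  0.           0.           1.        ]] [ 2.19891733 -2.15419771  0.09938339] [-0.08242651  0.47696754  1.30232546] None
wrist [[366.08916567   0.         324.20380002]
 [  0.         366.08916567 238.91039916]
 [  0.           0.           1.        ]] None None [[-3.18611050e-04 -3.25677563e-01  9.45480843e-01 -1.42581594e-01]
 [ 9.99999604e-01 -8.89309264e-04  3.06540846e-05  6.45357925e-04]
 [ 8.30841525e-04  9.45480478e-01  3.25677717e-01 -8.30188741e-02]
 [ 0.00000000e+00  0.00000000e+00  0.00000000e+00  1.00000000e+00]]
```

View pics/scene0.png

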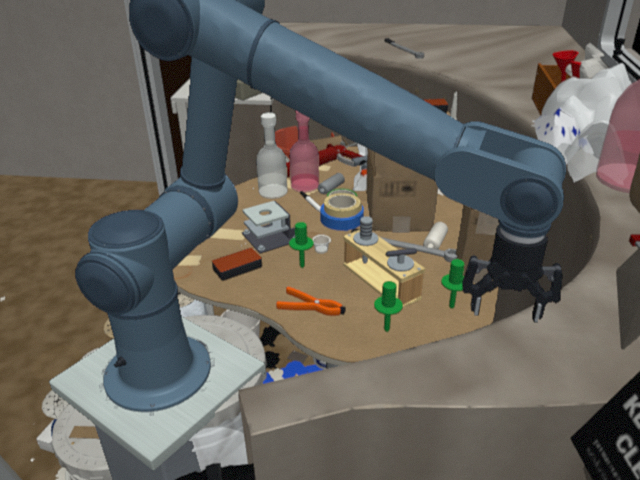

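View pics/top0.png

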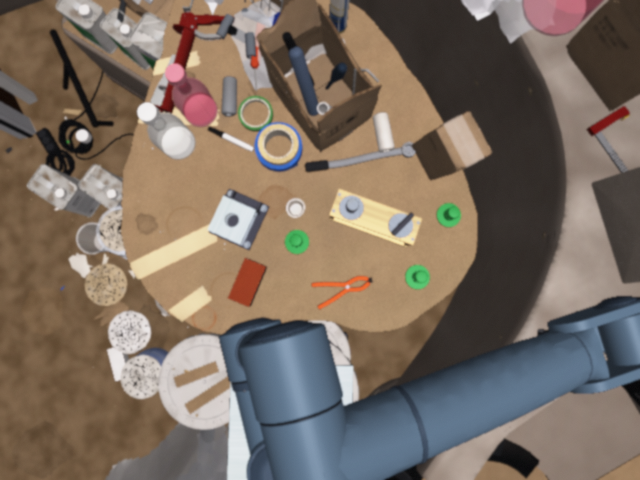

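View pics/wrist0.png

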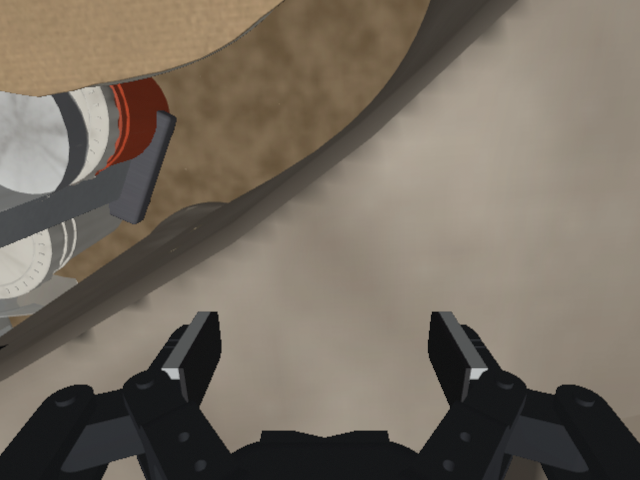

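The long-pin candidates in the top view are the grey round knob in the rack at (351,207) and the green look-alikes at (297,241), (449,215) and (418,277). The grey T-handle at (402,224) is the short pin. The grey knob fits because it is steel and hangs in a rack hole; I'll confirm it in an enlarged crop. The flange joint is at about (236,218).

```bash
cat > h.py <<'E'
import numpy as np,cv2
from station import bot
def cam(n):
    d=bot.get_image(n);return d
def ray(d,uv):
    R=cv2.Rodrigues(np.array(d['rvec'],float))[0];t=np.array(d['tvec'],float).ravel();K=np.array(d['intrinsics'])
    c=-R.T@t;v=R.T@np.linalg.inv(K)@np.array([uv[0],uv[1],1.]);return c,v
def onz(d,uv,z):
    c,v=ray(d,uv);return c+v*(z-c[2])/v[2]
def proj(d,p):
    return cv2.projectPoints(np.array([p],float),np.array(d['rvec'],float),np.array(d['tvec'],float),np.array(d['intrinsics']),None)[0].ravel()
E
python3 - <<'E'
from h import *
t=cam('top');s=cam('scene')
a=cv2.resize(t['img'][180:260,200:330],None,fx=6,fy=6,interpolation=cv2.INTER_CUBIC)
b=cv2.resize(t['img'][180:255,320:440],None,fx=6,fy=6,interpolation=cv2.INTER_CUBIC)
c=cv2.resize(s['img'][195:305,235:435],None,fx=4,fy=4,interpolation=cv2.INTER_CUBIC)
for n,i in zip('abc',(a,b,c)):cv2.imwrite(f'pics/crop_{n}.png',i[:,:,::-1])
print('knob',onz(t,(351,207),.148),'eye',onz(t,(232,219),.085),'T',onz(t,(402,224),.125))
E
```

```text
knob [ 0.54332467 -0.14066516  0.148     ] eye [0.51652775 0.15243893 0.085     ] T [ 0.50792073 -0.26597724  0.125     ]
```

View pics/crop_a.png

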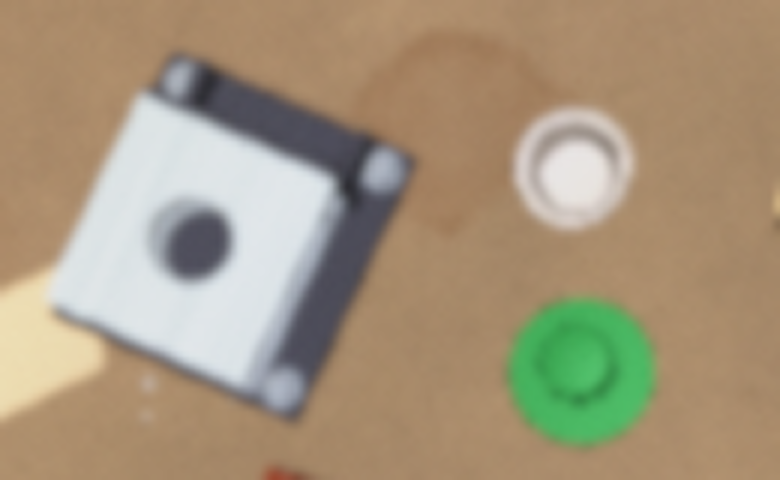

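View pics/crop_b.png

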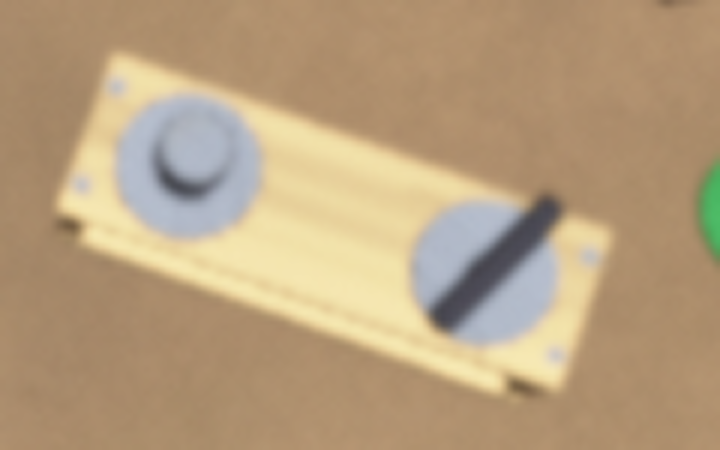

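View pics/crop_c.png

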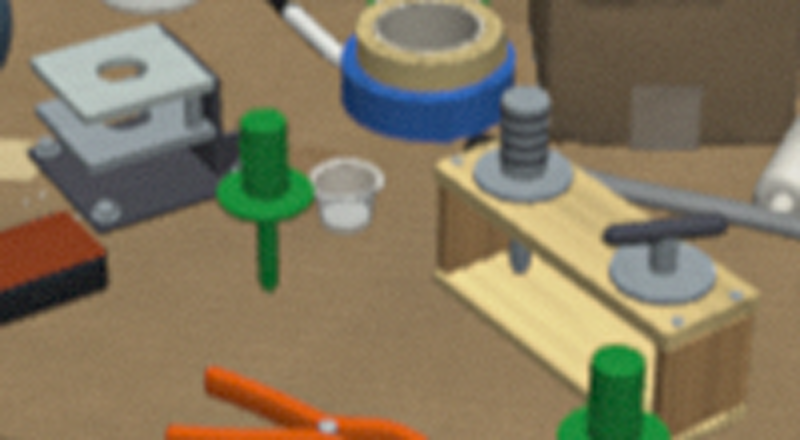

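The crops confirm it. The ribbed grey knob with a collar and a shank hanging through the rack is the long pin (collar centre about (351.0,207.2), knob top about (352.4,204.4)). The T-handle is in the other hole, and the eye is at about (231.2,219.4). Next I'll measure with masks.

```bash
python3 - <<'E'
from h import *
t=cam('top');s=cam('scene')
def cp(x,y,x0,y0,f): return ((x+.5)/f-.5+x0,(y+.5)/f-.5+y0)
# collar + eye contours
im=cv2.cvtColor(t['img'],cv2.COLOR_RGB2HSV)
def ell(m,x0,y0,x1,y1,near):
    c=m[y0:y1,x0:x1];c=cv2.resize(c.astype(np.uint8)*255,None,fx=4,fy=4,interpolation=cv2.INTER_CUBIC)>127
    for k in cv2.findContours(c.astype(np.uint8),cv2.RETR_LIST,cv2.CHAIN_APPROX_NONE)[0]:
        if len(k)>40:
            h=cv2.convexHull(k);e=cv2.fitEllipse(h);p=cp(*e[0],x0,y0,4);print(p,np.array(e[1])/4,end=' ')
            print(onz(t,p,near))
g=t['img'].astype(int)
print('blueish (collars)');ell((g[:,:,2]-g[:,:,0])>-5,325,185,425,255,.096)
print('eye: not-bright');ell(g.sum(2)>3*195,205,185,270,250,.085)
print('knob top',onz(t,cp(197,149,320,180,6),.148),'collar',onz(t,cp(188,165.5,320,180,6),.096),'eye',onz(t,cp(189.5,239,200,180,6),.085))
print('scene: knob top',onz(s,cp(525,98,235,195,4),.148),'collar',onz(s,cp(524,173,235,195,4),.096),'eye',onz(s,cp(122,69.5,235,195,4),.085),'Tbar',onz(s,cp(665,230,235,195,4),.122))
print('T',onz(t,cp(497,262,320,180,6),.129),'T coll',onz(t,cp(484,272,320,180,6),.096))
print('T ends',onz(t,cp(550,205,320,180,6),.129),onz(t,cp(440,322,320,180,6),.129))
print('green',onz(t,cp(575,365,200,180,6),.125),onz(s,cp(267,120,235,195,4),.125))
E
```

```text
blueish (collars)
(401.1289596557617, 223.6292610168457) [23.33286285 27.22307014] [ 0.51231852 -0.26846336  0.096     ]
(350.8893585205078, 207.2788906097412) [23.24780273 23.8551445 ] [ 0.55059517 -0.14343186  0.096     ]
eye: not-bright
(231.49101638793945, 219.6787872314453) [15.44447136 15.67183304] [0.51479433 0.1536474  0.085     ]
(228.30850982666016, 222.6841583251953) [42.17702866 67.74794006] [0.50707652 0.16131153 0.085     ]
knob top [ 0.54960242 -0.14394244  0.148     ] collar [ 0.55087785 -0.14349536  0.096     ] eye [0.51543663 0.15448087 0.085     ]
scene: knob top [ 0.54781403 -0.14195244  0.148     ] collar [ 0.54647668 -0.14387024  0.096     ] eye [0.51260996 0.15572589 0.085     ] Tbar [ 0.50754283 -0.26445531  0.122     ]
T [ 0.50927642 -0.26632932  0.129     ] T coll [ 0.50906465 -0.26630726  0.096     ]
T ends [ 0.53281765 -0.28752492  0.129     ] [ 0.4845743  -0.24361194  0.129     ]
green [ 0.46276042 -0.00929533  0.125     ] [ 0.46644899 -0.00722616  0.125     ]
```

```bash
python3 - <<'E'
from h import *
t=cam('top');s=cam('scene')
for n,p in dict(boxcorner=(322,147),boxright=(378,87),boxleft=(270,85),carton=(432,178),carton2=(415,130)).items():
    print(n,[onz(t,p,z)[:2].round(3) for z in (0,.1,.2)])
print('box scene top corner',onz(s,(375,150),.0),[ (z,onz(s,(435,150),z)[:2].round(3)) for z in(.1,.15,.2)])
o=bot.get_obs();R=np.array(o['eef_rot']);P=np.array(o['position'])
tg=np.array([.5495,-.1432,.30]);print('rel tool cm',R.T@(tg-P)*100)
cv2.imwrite('pics/boxcrop.png',cv2.resize(s['img'][80:240,240:480],None,fx=3,fy=3)[:,:,::-1])
E
```

```text
boxcorner [array([ 0.728, -0.068]), array([ 0.701, -0.069]), array([ 0.673, -0.069])]
boxright [array([ 0.899, -0.218]), array([ 0.859, -0.207]), array([ 0.818, -0.196])]
boxleft [array([0.898, 0.077]), array([0.858, 0.066]), array([0.818, 0.055])]
carton [array([ 0.649, -0.366]), array([ 0.628, -0.344]), array([ 0.606, -0.322])]
carton2 [array([ 0.781, -0.32 ]), array([ 0.749, -0.301]), array([ 0.718, -0.283])]
box scene top corner [1.1916868  0.23648102 0.        ] [(0.1, array([ 1.107, -0.038])), (0.15, array([ 1.003, -0.088])), (0.2, array([ 0.899, -0.137]))]
rel tool cm [ -6.87305452 -28.1671878  -43.22105745]
```

View pics/boxcrop.png

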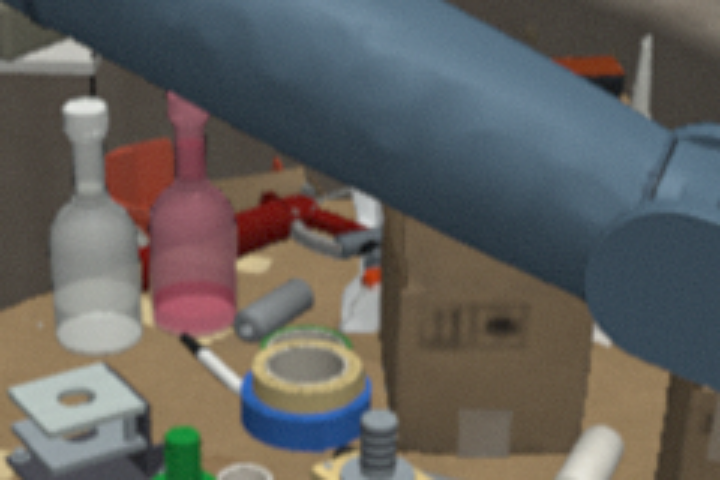

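```bash
python3 -m creep '[[-3.5,0,0,0,0,0,1],[-3.5,0,0,0,0,0,1],[0,0,0,-0.12,0,0,1],[0,0,0,-0.12,0,0,1],[0,0,0,-0.12,0,0,1],[0,0,0,-0.12,0,0,1],[0,0,0,-0.12,0,0,1],[0,0,0,-0.12,0,0,1],[0,0,0,-0.12,0,0,1],[0,0,0,-0.12,0,0,1]]'
cat > rel.py <<'E'
from h import *
import sys
o=bot.get_obs();R=np.array(o['eef_rot']);P=np.array(o['position'])
tg=np.array([float(a) for a in sys.argv[1:4]])
print('t',o['t'],'P',P.round(4),'rel cm',(R.T@(tg-P)*100).round(2),'xaxis',R[:,0].round(4),'yaxis',R[:,1].round(3),'q',np.round(o['qpos'],1),'F',np.round(o['force'],1),'open',round(o['opening'],3))
# rotvec in tool frame bringing tool x to straight down
print('level rotvec',(R.T@np.cross(R[:,0],[0,0,-1])).round(4))
E
python3 rel.py .5495 -.1432 .27
```

```text
t: 1.28
position: [0.2831, -0.5848, 0.305]
eef_rot: [[-0.0, 0.993, -0.122], [0.0, -0.122, -0.993], [-1.0, -0.0, -0.0]]
force: [-0.1, 0.2, 0.2]
opening: 1.0
t 1.2833 P [ 0.2831 -0.5848  0.305 ] rel cm [  3.5   21.06 -47.08] xaxis [-0.e+00  1.e-04 -1.e+00] yaxis [ 0.993 -0.122 -0.   ] q [-74.1  11.2  84.9   0.   83.9 -67.2] F [-0.1  0.2  0.2] open 1.0
level rotvec [-0.     -0.0001  0.    ]
```

```bash
python3 -m creep '[[0,1.6,-3.6,0,0,0,1],[0,1.6,-3.6,0,0,0,1],[0,1.6,-3.6,0,0,0,1],[0,1.6,-3.6,0,0,0,1],[0,1.6,-3.6,0,0,0,1],[0,1.6,-3.6,0,0,0,1],[0,1.6,-3.6,0,0,0,1],[0,1.6,-3.6,0,0,0,1],[0,1.6,-3.6,0,0,0,1],[0,1.6,-3.6,0,0,0,1]]'
python3 rel.py .5495 -.1432 .27
```

```text
t: 2.12
position: [0.4885, -0.2389, 0.3043]
eef_rot: [[0.001, 0.991, -0.131], [-0.003, -0.131, -0.991], [-1.0, 0.002, 0.003]]
force: [0.9, 0.5, 0.4]
opening: 0.999
t 2.1167 P [ 0.4885 -0.2389  0.3043] rel cm [  3.41   4.78 -10.3 ] xaxis [ 0.0013 -0.003  -1.    ] yaxis [ 0.991 -0.131  0.002] q [-3.800e+01 -3.500e+00  1.004e+02 -1.000e-01  8.290e+01 -3.040e+01] F [0.9 0.5 0.4] open 0.999
level rotvec [-0.      0.0028 -0.0017]
```

```bash
python3 -m creep '[[0.8,1.6,-3.4,0,0.003,-0.002,1],[1.2,1.6,-3.4,0,0,0,1],[1.3,1.6,-3.4,0,0,0,1],[0,0,0,0,0,0,1]]'
python3 rel.py .5495 -.1432 .105
python3 - <<'E'
from h import *
d=cam('wrist');cv2.imwrite('pics/w1.png',d['img'][:,:,::-1])
o=bot.get_obs();R=np.array(o['eef_rot']);P=np.array(o['position']);M=np.array(d['mount']);K=d['intrinsics']
for z,n in((.148,'knobtop'),(.096,'collar')):
    q=np.linalg.inv(M)@np.append(R.T@(np.array([.5495,-.1432,z])-P),1);u=K@q[:3];print(n,u[:2]/u[2])
E
```

```text
t: 2.45
position: [0.5545, -0.1335, 0.2725]
eef_rot: [[0.005, 0.992, -0.124], [-0.001, -0.124, -0.992], [-1.0, 0.006, 0.0]]
force: [-0.7, 0.7, -0.8]
opening: 1.0
t 2.45 P [ 0.5545 -0.1335  0.2725] rel cm [16.75 -0.46  1.02] xaxis [ 0.0055 -0.001  -1.    ] yaxis [ 0.992 -0.124  0.006] q [-25.    1.3  98.9   0.1  79.4 -17.8] F [-0.7  0.7 -0.8] open 1.0
level rotvec [ 0.      0.0003 -0.0056]
knobtop [319.31130295 236.61203141]
collar [319.70992346 218.18226442]
```

View pics/w1.png

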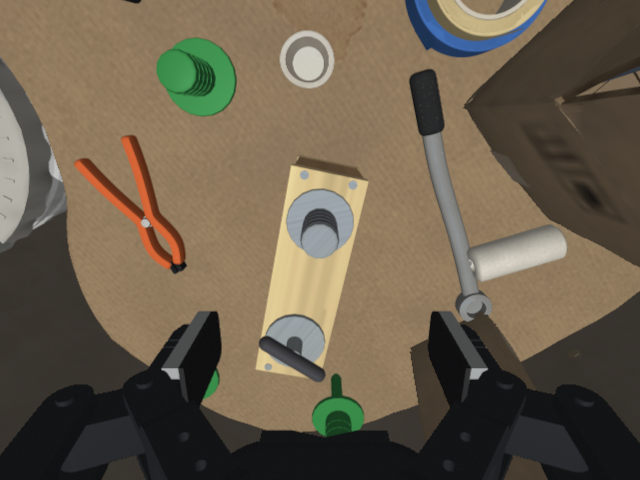

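The wrist picture shows the knob top at (320,238) and the collar at (320,222), against predictions of (319,237) and (320,218). The estimates hold, so I'm descending.

```bash
python3 -m creep '[[2,-0.2,0.5,0,0,-0.005,1],[3,-0.2,0.4,0,0,0,1],[3,0,0,0,0,0,1],[3,0,0,0,0,0,1],[0.5,0,0,0,0,0,1],[0,0,0,0,0,0,1]]'
python3 rel.py .5495 -.1432 .105
```

```text
t: 3.0
position: [0.5512, -0.1503, 0.1614]
eef_rot: [[0.011, 0.992, -0.127], [-0.01, -0.127, -0.992], [-1.0, 0.012, 0.009]]
force: [1.0, 0.3, 0.5]
opening: 1.0
t 3.0 P [ 0.5512 -0.1503  0.1614] rel cm [ 5.63 -0.33 -0.74] xaxis [ 0.0107 -0.01   -0.9999] yaxis [ 0.992 -0.127  0.012] q [-26.5   7.4 104.6  -0.3  67.2 -19.1] F [1.  0.3 0.5] open 1.0
level rotvec [ 0.      0.0086 -0.0119]
```

```bash
python3 -m creep '[[0,-0.3,-0.6,0,0.009,-0.012,1],[0,0,0,0,0,0,1]]'
python3 rel.py .5495 -.1432 .105
```

```text
t: 3.17
position: [0.5492, -0.1453, 0.1637]
eef_rot: [[0.001, 0.992, -0.129], [0.0, -0.129, -0.992], [-1.0, 0.001, -0.0]]
force: [-0.1, 0.5, 0.2]
opening: 1.0
t 3.1667 P [ 0.5492 -0.1453  0.1637] rel cm [ 5.87 -0.   -0.21] xaxis [ 8.e-04  2.e-04 -1.e+00] yaxis [ 0.992 -0.129  0.001] q [-26.3   7.2 104.5   0.   68.2 -18.9] F [-0.1  0.5  0.2] open 1.0
level rotvec [-0.     -0.0003 -0.0007]
```

```bash
python3 -m creep '[[1.2,0,-0.2,0,0,0,1],[1.4,0,0,0,0,0,1],[1.4,0,0,0,0,0,1],[1.4,0,0,0,0,0,1],[0.4,0,0,0,0,0,1],[0,0,0,0,0,0,1]]'
python3 rel.py .5495 -.1432 .105
```

```text
t: 3.67
position: [0.5561, -0.1458, 0.1124]
eef_rot: [[0.018, 0.992, -0.129], [-0.008, -0.128, -0.992], [-1.0, 0.019, 0.006]]
force: [-0.5, -0.1, -0.4]
opening: 1.005
t 3.6667 P [ 0.5561 -0.1458  0.1124] rel cm [ 0.73 -0.7  -0.17] xaxis [ 0.0181 -0.0082 -0.9998] yaxis [ 0.992 -0.128  0.019] q [-26.   11.4 105.8   0.   61.7 -18.6] F [-0.5 -0.1 -0.4] open 1.005
level rotvec [ 0.      0.0058 -0.019 ]
```

```bash
python3 -m creep '[[0.4,-0.5,-0.15,0,0.006,-0.019,1],[0.2,-0.2,0,0,0,0,1],[0,0,0,0,0,0,1]]'
python3 rel.py .5495 -.1432 .105
python3 - <<'E'
from h import *
d=cam('wrist');cv2.imwrite('pics/w2.png',d['img'][:,:,::-1])
E
```

```text
t: 3.92
position: [0.5503, -0.1436, 0.1082]
eef_rot: [[0.002, 0.992, -0.128], [-0.001, -0.128, -0.992], [-1.0, 0.002, 0.0]]
force: [-0.6, 0.5, 0.1]
opening: 0.998
t 3.9167 P [ 0.5503 -0.1436  0.1082] rel cm [ 0.32 -0.09 -0.03] xaxis [ 1.7e-03 -6.0e-04 -1.0e+00] yaxis [ 0.992 -0.128  0.002] q [-26.   11.5 106.1   0.   62.3 -18.7] F [-0.6  0.5  0.1] open 0.998
level rotvec [ 0.      0.0004 -0.0018]
```

View pics/w2.png

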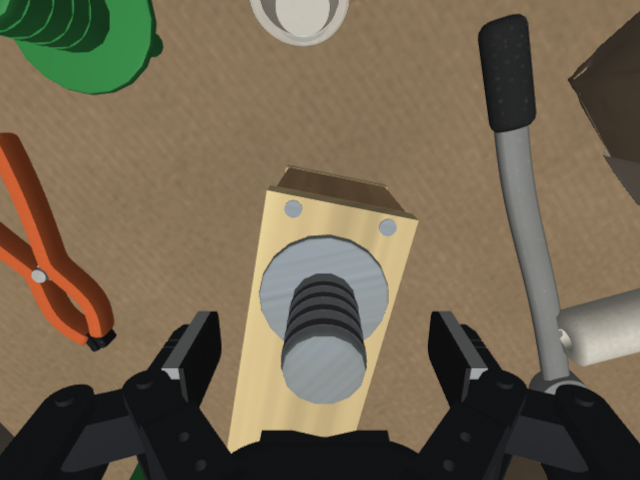

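The knob (323,365) sits midway between the fingers at columns 200 and 450, so I'm closing.

```bash
python3 -m creep '[[0.3,0,0,0,0,0,1],[0,0,0,0,0,0,-1],[0,0,0,0,0,0,-1],[0,0,0,0,0,0,-1],[0,0,0,0,0,0,-1],[0,0,0,0,0,0,-1],[0,0,0,0,0,0,-1],[0,0,0,0,0,0,-1],[0,0,0,0,0,0,-1]]'
python3 rel.py .5495 -.1432 .105
```

```text
t: 4.72
position: [0.5518, -0.1444, 0.1073]
eef_rot: [[0.006, 0.992, -0.128], [-0.003, -0.128, -0.992], [-1.0, 0.006, 0.002]]
force: [0.3, 0.3, -0.8]
opening: 0.337
t 4.7167 P [ 0.5518 -0.1444  0.1073] rel cm [ 0.23 -0.24 -0.09] xaxis [ 0.0055 -0.0025 -1.    ] yaxis [ 0.992 -0.128  0.006] q [-26.1  11.7 106.1   0.   61.9 -18.7] F [ 0.3  0.3 -0.8] open 0.337
level rotvec [ 0.      0.0018 -0.0058]
```

The opening of 0.337 is about 29 mm, which matches the knob. Lifting.

```bash
python3 -m creep '[[-0.7,0,0,0,0.002,-0.005,-1],[-1.4,0,0,0,0,0,-1],[-1.4,0,0,0,0,0,-1],[0,0,0,0,0,0,-1]]'
python3 rel.py .5495 -.1432 .28
```

```text
t: 5.05
position: [0.5493, -0.1431, 0.141]
eef_rot: [[-0.007, 0.992, -0.128], [0.004, -0.128, -0.992], [-1.0, -0.007, -0.003]]
force: [1.3, -0.1, -2.0]
opening: 0.338
t 5.05 P [ 0.5493 -0.1431  0.141 ] rel cm [-13.9   -0.08  -0.04] xaxis [-0.0068  0.0039 -1.    ] yaxis [ 0.992 -0.128 -0.007] q [-26.1   9.1 105.    0.   66.3 -18.7] F [ 1.3 -0.1 -2. ] open 0.338
level rotvec [-0.     -0.003   0.0072]
```

```bash
python3 -m creep '[[-1,0,0,0,-0.003,0.007,-1],[-2,0,0,0,0,0,-1],[-2.5,0,0,0,0,0.004,-1],[-2.5,0,0,0,0,0.004,-1],[-2.5,0,0,0,0,0,-1],[-2,0,0,0,0,0,-1],[-1,0,0,0,0,0,-1],[0,0,0,0,0,0,-1]]'
python3 rel.py .5145 .154 .28
python3 - <<'E'
from h import *
d=cam('wrist');cv2.imwrite('pics/w3.png',d['img'][:,:,::-1])
d=cam('scene');cv2.imwrite('pics/s3.png',d['img'][:,:,::-1])
E
```

```text
t: 5.72
position: [0.5451, -0.1413, 0.2776]
eef_rot: [[-0.002, 0.992, -0.128], [0.004, -0.128, -0.992], [-1.0, -0.002, -0.003]]
force: [0.6, -0.4, -2.7]
opening: 0.337
t 5.7167 P [ 0.5451 -0.1413  0.2776] rel cm [ -0.13  -6.82 -28.89] xaxis [-0.0016  0.0036 -1.    ] yaxis [ 0.992 -0.128 -0.002] q [-26.1   0.4  99.3   0.1  80.4 -18.8] F [ 0.6 -0.4 -2.7] open 0.337
level rotvec [ 0.     -0.0034  0.002 ]
```

View pics/s3.png

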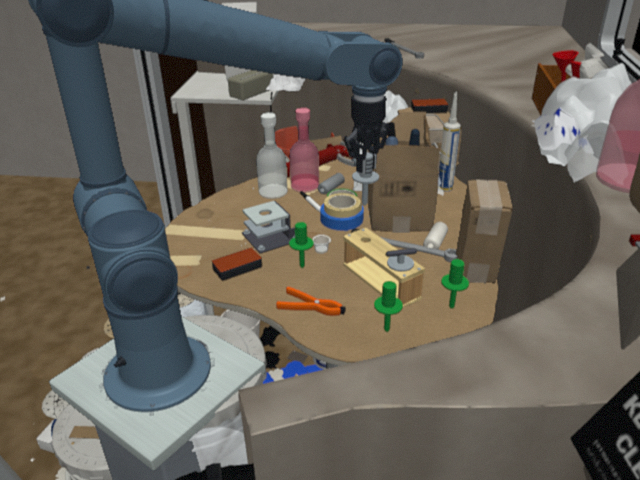

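View pics/w3.png

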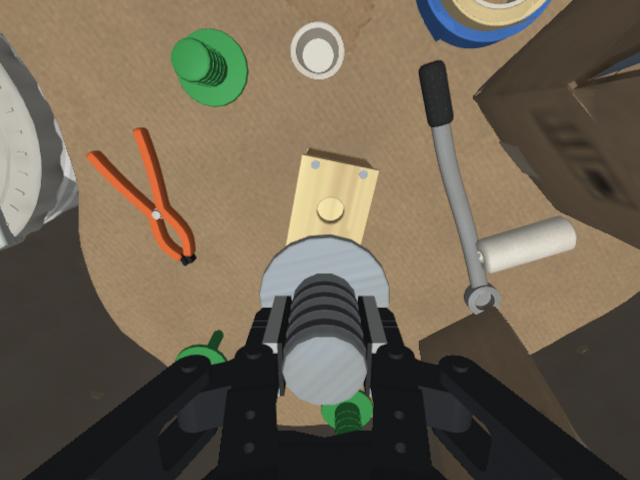

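The scene view shows the long pin hanging in the gripper at about (370,175), the rack's left hole empty and the short pin still in place. Carrying it to the eye.

```bash
python3 -m creep '[[0,-0.4,-1.5,0,-0.003,0.002,-1],[0,-0.7,-3,0,0,0,-1],[0,-0.8,-3.5,0,0,0,-1],[0,-0.8,-3.5,0,0,0,-1],[0,-0.8,-3.5,0,0,0,-1],[0,-0.8,-3.5,0,0,0,-1],[0,-0.8,-3,0,0,0,-1],[0,-0.5,-2,0,0,0,-1],[0,-0.3,-1,0,0,0,-1],[0,0,0,0,0,0,-1]]'
python3 rel.py .5145 .154 .28
```

```text
t: 6.65
position: [0.5061, 0.1201, 0.2525]
eef_rot: [[-0.04, 0.99, -0.134], [0.008, -0.134, -0.991], [-0.999, -0.041, -0.002]]
force: [0.8, 0.7, -3.1]
opening: 0.338
t 6.65 P [0.5061 0.1201 0.2525] rel cm [-2.76  0.26 -3.48] xaxis [-0.0404  0.0077 -0.9992] yaxis [ 0.99  -0.134 -0.041] q [  0.6  -3.3 105.6   0.5  80.    8.2] F [ 0.8  0.7 -3.1] open 0.338
level rotvec [-0.     -0.0022  0.0411]
```

```bash
python3 -m creep '[[0,0.2,-1.2,0,-0.002,0.041,-1],[0,0.1,-1.1,0,0,0,-1],[0,0,-0.6,0,0,0,-1],[0,0,0,0,0,0,-1]]'
python3 rel.py .5145 .154 .19
python3 - <<'E'
from h import *
for n in('wrist','top','scene'):
    d=cam(n);i=d['img']
    if n=='top': i=cv2.resize(i[170:270,180:310],None,fx=6,fy=6)
    if n=='scene':i=cv2.resize(i[100:260,180:380],None,fx=4,fy=3.75) if 0 else cv2.resize(i[110:260,180:380],None,fx=4,fy=4)
    cv2.imwrite(f'pics/{n}4.png',i[:,:,::-1])
E
```

```text
t: 6.98
position: [0.5119, 0.1469, 0.2476]
eef_rot: [[-0.008, 0.991, -0.136], [-0.003, -0.136, -0.991], [-1.0, -0.007, 0.004]]
force: [-0.0, 0.1, -3.6]
opening: 0.335
t 6.9833 P [0.5119 0.1469 0.2476] rel cm [ 5.76  0.2  -0.76] xaxis [-0.0078 -0.0026 -1.    ] yaxis [ 0.991 -0.136 -0.007] q [ 3.900e+00 -2.300e+00  1.052e+02 -1.000e-01  7.760e+01  1.170e+01] F [-0.   0.1 -3.6] open 0.335
level rotvec [-0.      0.0036  0.0074]
```

View pics/wrist4.png

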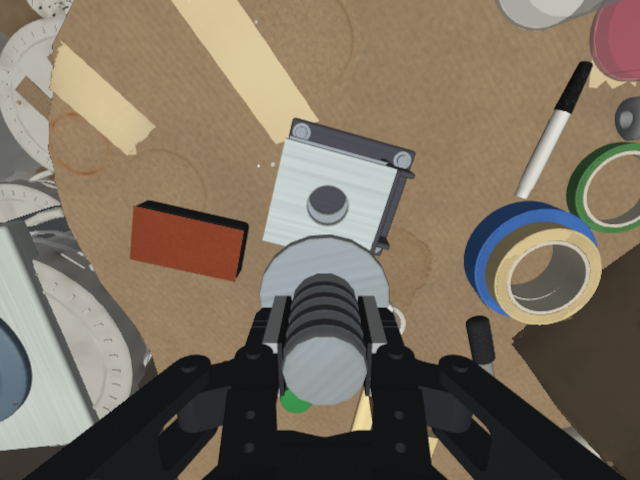

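View pics/scene4.png

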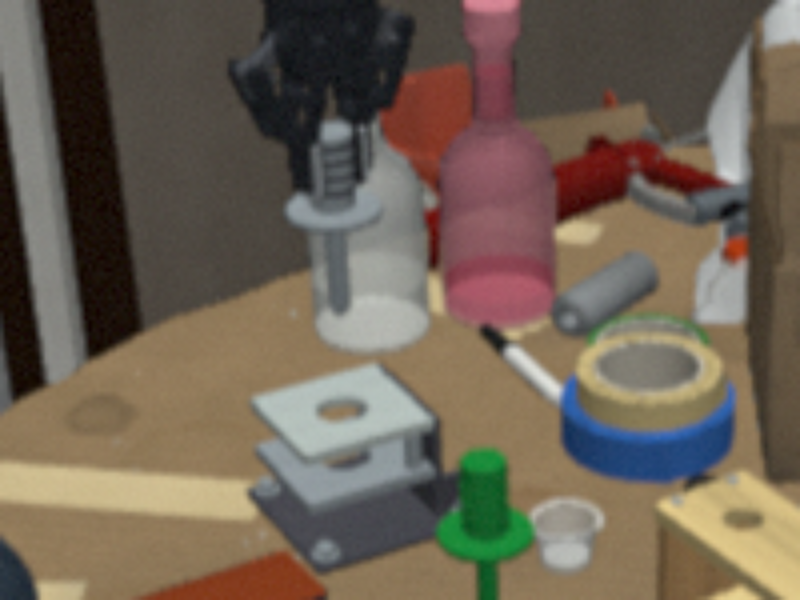

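```bash
python3 - <<'E'
from h import *
o=bot.get_obs();R=np.array(o['eef_rot']);P=np.array(o['position'])
d=cam('wrist');M=np.array(d['mount']);K=np.array(d['intrinsics'])
g=d['img'].astype(int)
m=(g.sum(2)<3*150)[150:250,290:370].astype(np.uint8)
for k in cv2.findContours(m,cv2.RETR_LIST,cv2.CHAIN_APPROX_NONE)[0]:
    if len(k)>60:e=cv2.fitEllipse(k);print('ell',e[0][0]+290,e[0][1]+150,e[1])
def wz(uv,z):
    v=R@M[:3,:3]@np.linalg.inv(K)@np.array([*uv,1.]);c=R@M[:3,3]+P;return c+v*(z-c[2])/v[2]
print('eye wrist',wz((327,204),.085))
def tx(uv,x):
    v=M[:3,:3]@np.linalg.inv(K)@np.array([*uv,1.]);c=M[:3,3];return c+v*(x-c[0])/v[0]
print('collar top edge',tx((325,236),.011),'L',tx((260,290),.011),'R',tx((389,290),.011))
s=cam('scene');zz=P[2]-.085
end=onz(s,(265,186),P[2]+.107*0-.0775);print('shank end scene at its z',end,P)
for a in(.0,.031): pass
c=wz((325,236),P[2]-.011);print('collar far edge world',c)
E
```

```text
ell 328.3801460266113 265.1565475463867 (57.76089096069336, 94.74561309814453)
ell 326.57654190063477 201.23749542236328 (41.291099548339844, 43.700931549072266)
ell 326.6237907409668 198.83200454711914 (28.927976608276367, 36.61326217651367)
eye wrist [0.51414863 0.15446205 0.085     ]
collar top edge [ 1.10000000e-02 -2.45816264e-05 -3.12923338e-02] L [ 0.011      -0.0303251  -0.00476336] R [ 0.011       0.0297946  -0.00473588]
shank end scene at its z [0.50475541 0.14188469 0.17060705] [0.51213012 0.14611761 0.24810705]
collar far edge world [0.51632222 0.17712622 0.23710705]
```

```bash
python3 -m creep '[[1,0.2,-0.6,0,0.003,0.007,-1],[1.5,0,-0.2,0,0,0,-1],[1.5,0,0,0,0,0,-1],[0.4,0,0,0,0,0,-1],[0,0,0,0,0,0,-1]]'
python3 rel.py .5143 .1543 .19
```

```text
t: 7.65
position: [0.5175, 0.1517, 0.2054]
eef_rot: [[0.006, 0.99, -0.141], [-0.001, -0.141, -0.99], [-1.0, 0.006, -0.0]]
force: [-0.5, 0.2, -2.2]
opening: 0.339
t 7.65 P [0.5175 0.1517 0.2054] rel cm [ 1.54 -0.36 -0.21] xaxis [ 6.1e-03 -8.0e-04 -1.0e+00] yaxis [ 0.99  -0.141  0.006] q [ 4.30e+00  4.00e-01  1.07e+02 -1.00e-01  7.22e+01  1.24e+01] F [-0.5  0.2 -2.2] open 0.339
level rotvec [-0.     -0.0001 -0.0062]
```

```bash
python3 -m creep '[[0.8,-0.3,-0.2,0,0,-0.006,-1],[0.6,0,0,0,0,0,-1],[0,0,0,0,0,0,-1]]'
python3 rel.py .5143 .1543 .19
python3 - <<'E'
from h import *
o=bot.get_obs();R=np.array(o['eef_rot']);P=np.array(o['position'])
for n in('scene','top'):
    d=cam(n);i=d['img'];i=cv2.resize(i[140:260,200:340],None,fx=5,fy=5,interpolation=cv2.INTER_CUBIC)
    cv2.imwrite(f'pics/{n}5.png',i[:,:,::-1])
    e=P+R@[.087,0,0];print(n,'end',e,proj(d,e),'eye',proj(d,[.5143,.1543,.085]))
E
```

```text
t: 7.9
position: [0.5155, 0.1537, 0.192]
eef_rot: [[0.002, 0.99, -0.142], [0.0, -0.142, -0.99], [-1.0, 0.002, -0.0]]
force: [-0.3, 0.5, -2.7]
opening: 0.341
t 7.9 P [0.5155 0.1537 0.192 ] rel cm [ 0.2  -0.13 -0.04] xaxis [ 1.9e-03  2.0e-04 -1.0e+00] yaxis [ 0.99  -0.142  0.002] q [  4.5   1.2 107.7   0.   71.   12.7] F [-0.3  0.5 -2.7] open 0.341
level rotvec [-0.     -0.0005 -0.0019]
scene end [0.51570017 0.15372109 0.10502696] [265.97612165 205.22851627] eye [265.94071087 211.89982461]
top end [0.51570017 0.15372109 0.10502696] [230.05114736 218.28830929] eye [231.22253276 219.86984887]
```

View pics/scene5.png

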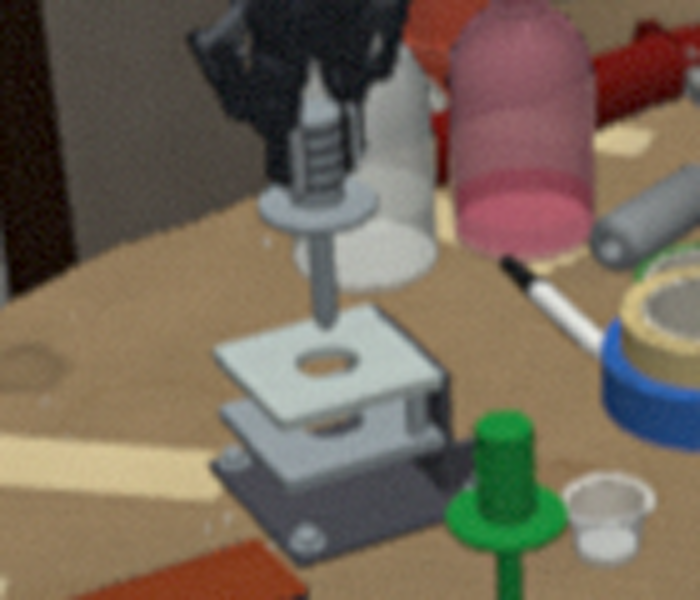

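The shank end at about (265,205) lies directly above the eye centre at (265,212) in the scene view, within 1 px of prediction. Inserting.

```bash
python3 -m creep '[[1,-0.1,0,0,0,-0.002,-1],[1.2,0,0,0,0,-0.003,-1],[0.8,0,0,0,0,-0.003,-1],[0,0,0,0,0,0,-1]]'
python3 rel.py .5143 .1543 .102
```

```text
t: 8.33
position: [0.516, 0.1541, 0.1618]
eef_rot: [[-0.002, 0.99, -0.141], [0.002, -0.141, -0.99], [-1.0, -0.002, -0.002]]
force: [0.3, 0.2, -3.1]
opening: 0.336
t 8.3333 P [0.516  0.1541 0.1618] rel cm [ 5.98 -0.16  0.01] xaxis [-0.0019  0.0019 -1.    ] yaxis [ 0.99  -0.141 -0.002] q [4.500e+00 3.500e+00 1.088e+02 1.000e-01 6.790e+01 1.260e+01] F [ 0.3  0.2 -3.1] open 0.336
level rotvec [-0.     -0.0016  0.0021]
```

```bash
python3 -m creep '[[1,-0.2,0,0,-0.002,0.002,-1],[1.2,0,0,0,0,-0.003,-1],[0.8,0,0,0,0,-0.003,-1],[0,0,0,0,0,0,-1]]'
python3 rel.py .5143 .1543 .102
```

```text
t: 8.67
position: [0.5131, 0.1544, 0.1276]
eef_rot: [[-0.008, 0.99, -0.141], [0.0, -0.141, -0.99], [-1.0, -0.008, 0.001]]
force: [-1.2, 0.1, -3.8]
opening: 0.338
t 8.6667 P [0.5131 0.1544 0.1276] rel cm [ 2.56  0.14 -0.01] xaxis [-8.5e-03  1.0e-04 -1.0e+00] yaxis [ 0.99  -0.141 -0.008] q [4.60e+00 6.00e+00 1.10e+02 1.00e-01 6.44e+01 1.27e+01] F [-1.2  0.1 -3.8] open 0.338
level rotvec [-0.      0.0011  0.0084]
```

```bash
python3 -m creep '[[0.7,0.1,0,0,0.001,0.008,-1],[0.7,0,0,0,0,0,-1],[0.3,0,0,0,0,0,-1],[0,0,0,0,0,0,-1]]'
python3 rel.py .5143 .1543 .102
```

```text
t: 9.0
position: [0.514, 0.1542, 0.1081]
eef_rot: [[-0.0, 0.99, -0.142], [-0.0, -0.142, -0.99], [-1.0, -0.0, 0.0]]
force: [-0.3, 0.2, -2.8]
opening: 0.334
t 9.0 P [0.514  0.1542 0.1081] rel cm [ 0.61  0.03 -0.02] xaxis [-5.e-04 -1.e-04 -1.e+00] yaxis [ 0.99  -0.142 -0.   ] q [  4.6   7.5 110.7  -0.   61.8  12.7] F [-0.3  0.2 -2.8] open 0.334
level rotvec [0.     0.0001 0.0005]
```

```bash
python3 -m creep '[[0.3,0,0,0,0,0,-1],[0.2,0,0,0,0,0,-1],[0,0,0,0,0,0,-1]]'
python3 rel.py .5143 .1543 .102
python3 - <<'E'
from h import *
d=cam('scene');i=d['img'];i=cv2.resize(i[140:260,200:340],None,fx=5,fy=5,interpolation=cv2.INTER_CUBIC)
cv2.imwrite(f'pics/scene6.png',i[:,:,::-1])
E
```

```text
t: 9.25
position: [0.5145, 0.1542, 0.1032]
eef_rot: [[0.001, 0.99, -0.141], [0.0, -0.141, -0.99], [-1.0, 0.001, -0.0]]
force: [0.7, 0.5, -3.4]
opening: 0.336
t 9.25 P [0.5145 0.1542 0.1032] rel cm [ 0.12 -0.02 -0.  ] xaxis [ 8.e-04  0.e+00 -1.e+00] yaxis [ 0.99  -0.141  0.001] q [  4.6   8.  110.8  -0.   61.2  12.7] F [ 0.7  0.5 -3.4] open 0.336
level rotvec [-0.     -0.0001 -0.0008]
```

View pics/scene6.png

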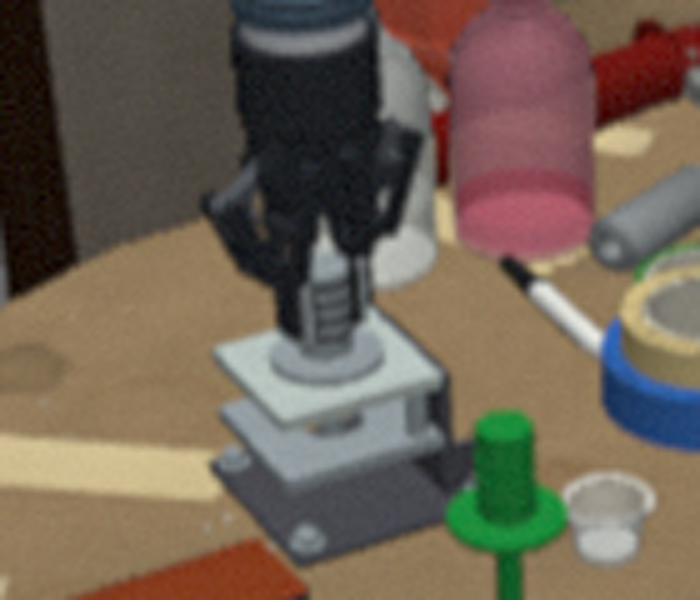

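The collar (327,355) is just above the plate and the shank shows between the plates. I'll lower the last millimetre, let go and rise.

```bash
python3 -m creep '[[0.1,0,0,0,0,0,-1],[0.1,0,0,0,0,0,-1]]'
python3 -m creep '[[0,0,0,0,0,0,1],[0,0,0,0,0,0,1],[0,0,0,0,0,0,1],[0,0,0,0,0,0,1],[0,0,0,0,0,0,1],[0,0,0,0,0,0,1]]'
python3 rel.py .5143 .1543 .2
python3 - <<'E'
from h import *
d=cam('wrist');cv2.imwrite('pics/w7.png',d['img'][:,:,::-1])
E
```

```text
t: 9.47
position: [0.5152, 0.1543, 0.1022]
eef_rot: [[0.002, 0.99, -0.142], [0.0, -0.142, -0.99], [-1.0, 0.002, -0.001]]
force: [-4.8, -0.3, 5.3]
opening: 0.339
t: 9.97
position: [0.518, 0.1546, 0.1054]
eef_rot: [[0.009, 0.99, -0.141], [0.001, -0.141, -0.99], [-1.0, 0.009, -0.002]]
force: [0.3, -0.5, 0.7]
opening: 1.001
t 9.9667 P [0.518  0.1546 0.1054] rel cm [-9.47 -0.28  0.06] xaxis [ 9.1e-03  7.0e-04 -1.0e+00] yaxis [ 0.99  -0.141  0.009] q [  4.6   8.  110.5   0.   61.   12.7] F [ 0.3 -0.5  0.7] open 1.001
level rotvec [-0.     -0.002  -0.0089]
```

View pics/w7.png

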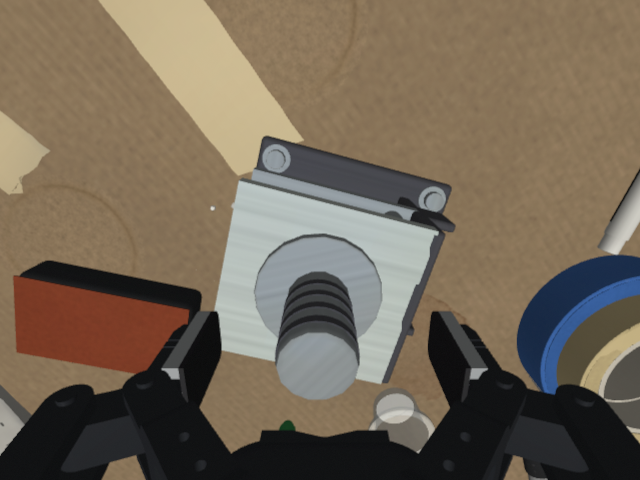

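The fingers are open with clear gaps on both sides of the knob (317,362), and the collar lies on the plate. Rising straight up.

```bash
python3 -m creep '[[-0.8,-0.2,0,0,-0.002,-0.008,1],[-1.4,0,0,0,0,0,1],[-1.6,0,0,0,0,0,1],[-2,0,0,0,0,0,1],[-2.5,0,0,0,0,0,1],[-2.5,0,0,0,0,0,1],[-2.5,0,0,0,0,0,1],[-1,0,0,0,0,0,1],[0,0,0,0,0,0,1],[0,0,0,0,0,0,1]]'
python3 - <<'E'
from h import *
d=cam('scene');i=d['img'];i=cv2.resize(i[170:310,235:435],None,fx=4,fy=4,interpolation=cv2.INTER_CUBIC)
cv2.imwrite('pics/scene8.png',i[:,:,::-1])
o=bot.get_obs();R=np.array(o['eef_rot']);P=np.array(o['position'])
w=cam('wrist');cv2.imwrite('pics/w8.png',w['img'][:,:,::-1]);M=np.array(w['mount']);K=w['intrinsics']
for z in(.143,.091):
    q=np.linalg.inv(M)@np.append(R.T@(np.array([.5143,.1543,z])-P),1);u=K@q[:3];print('expected in wrist',z,u[:2]/u[2])
print(o['t'],P,np.round(o['force'],1))
E
```

```text
t: 10.85
position: [0.5139, 0.155, 0.2572]
eef_rot: [[-0.005, 0.99, -0.141], [-0.001, -0.141, -0.99], [-1.0, -0.004, 0.001]]
force: [-0.1, 0.4, 0.5]
opening: 0.999
expected in wrist 0.143 [326.46779809 232.42874953]
expected in wrist 0.091 [326.46458216 213.91144002]
10.9 [0.51377021 0.15495649 0.25684237] [0.4 0.2 0.2]
```

View pics/scene8.png

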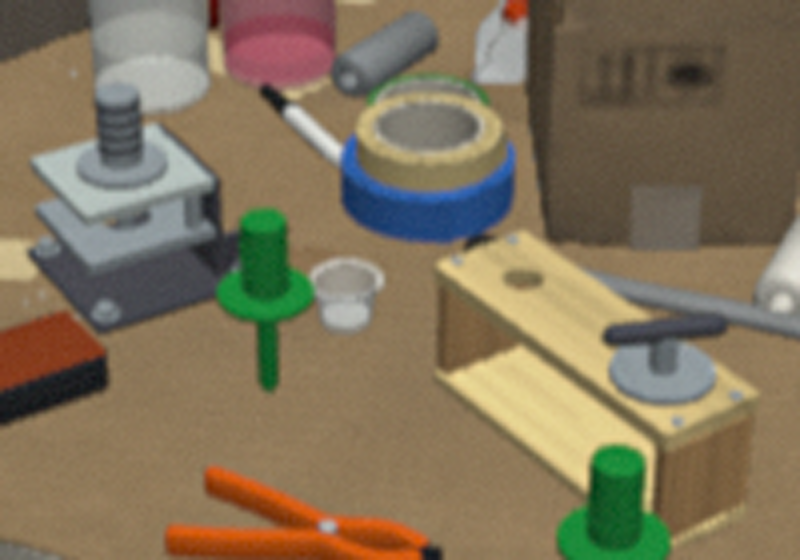

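View pics/w8.png

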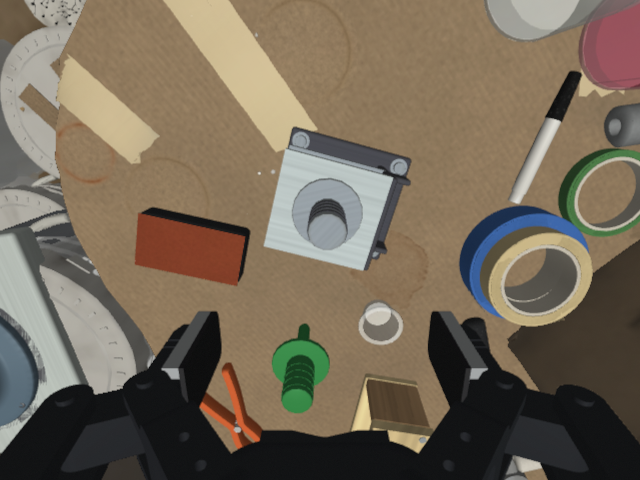

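The collar is flat on the plate at wrist pixel (327,213) and the knob top is at (327,231), against predictions of (326,214) and (326,232). The pin is upright and the shank shows through to the lower eye. The short pin is still at scene-crop (665,330), allowing for the different crop origin. Handing in.

```bash
python3 -c "
from station import bot
print(bot.job_done())"
```

```text
the job is handed in; nothing more can be done
None
```

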